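Lid the bead tin and lift away its outer lid

ROBOT

A 7-joint arm with a two-finger parallel gripper is mounted at the origin on the work surface. World frame = base frame: x ahead of the robot, y to its left, z up, the work surface at z = 0. Lengths are in m, angles in rad, forces in N, time in s.
With the tool pointing down it reaches from about 0.425 to 0.925 m from the base axis. Payload 6.8 kg.
Tool frame: the origin (TCP) lies at the very end of the fingers, on their centre line; the grasp point (between the pads) lies 19 mm behind it; z points along the fingers, y is the line along which they close (so a half turn about z gives the same grasp; the last joint's range is limited). The gripper opens to 85 mm and grips with 20 to 120 N. Pads are 22 mm wide; open, the fingers measure 114 mm over their backs; the gripper's body (76 mm by 85 mm) begins 54 mm behind the grasp point. The pads swing forward as they close: fully open they stand 13 mm farther back than shut.
Start: joints at [1.207, 0.477, 0.022, 1.555, -0.011, 1.109, -0.083], TCP at [0.171, -0.653, 0.231] pointing down, gripper open.
Joint ranges: [-2.96, 2.96], [-0.34, 2.1], [-1.41, 1.46], [0.24, 2.44], [-1.37, 4.51], [0.17, 1.92], [-2.96, 2.96]. Speed limits (rad/s): [2.39, 2.39, 3.14, 3.14, 3.14, 3.14, 3.14].

INTERFACE

Orientations are given as a unit quaternion [w, x, y, z].
In Python, from station import bot gives the robot as it stands.
- The arm moves only by the tool nudge_tcp, called after "Emit:" by a JSON object that holds its "method" and its "body". Schema: {"type":"object","properties":{"ticks":{"type":"array","items":{"type":"array","items":{"type":"number"},"minItems":5,"maxItems":5},"minItems":1,"maxItems":20},"squeeze":{"type":"number"},"only":{"type":"string"},"quiet":{"type":"boolean"},"lines":{"type":"string"}},"required":["ticks"],"additionalProperties":false}. ticks is a list of rows, 1 to 20 of them, each of 5 numbers: dx, dy, dz in shares of the most that a row can go, 1 being 50 mm, then a turn about the tool's z in parts of the range, where 1.0 means 45 degrees, then the opening from 0.0 (shut) to 1.0 (fully open); each row shifts and turns the commanded pose from where the row before left it, along the tool's axes as they then stand; what a row does not reach is not made up. A row lasts 1/10 s, in which the tool goes at most 0.05 m and 0.15 rad, less where a joint would pass 70% of its speed; a pose out of reach is approached as far as the arm can. The fingers move at their own pace and stop on an object; squeeze is the grip in N (left out, the last holds). Time passes only in rows, so rows that do not move let the fingers close. The tool returns the time, the measured TCP pose, the force, the opening and the grip force at its end. only (a regular expression) keeps the lines of the reply that match it, lines (a string "A,B") keeps lines A to B, and quiet returns only ok. No shift or turn number may pass 1 either way. Input that does not fit is refused with a message, and nothing moves.
- bot.get_obs(): the state, without advancing time (a new reading comes with each control period).
- bot.read_camera(name): name is "scene" or "top" or "wrist"; returns the picture (400x640x3 uint8, blue, green, red); there is no depth.
- bot.camera_info(name): a dict with "vertical_fov" (degrees; the focal length in pixels is half the picture's height over the tangent of half this angle, whatever the lens; pixels are square), "cx", "cy" (the principal point, pixels), "view" (4x4, takes a point from world to camera coordinates); the wrist camera has in their place "hand_eye" (4x4, takes a point from camera to tool coordinates, whose origin is the TCP and whose axes are the flange's). Camera axes: x right, y up, looking along -z (the intrinsics and any distortion apply to the point x, -y, -z); pixel columns grow to the right and rows downward; lengths in m; the calibration is good to about 2 mm. A picture is of the moment at which its call begins: read the wrist's pose just before it. camera_info takes no time and is no camera call.
- bot.hand_in(): hands the job in; it is judged then, once.
The state is a dict: "t": time; "q": joint angles; "joint_vel": joint speeds; "joint_torque": joint torques, N m; "eef_pos": TCP position; "tool_rot": TCP orientation; "contact_force": force on the tool from outside, world axes, zero at the start; "torque": the same for the moment, N m; "gripper_width": opening from 0.0 (shut) to 1.0 (fully open); "grasp_force": force on a finger pad.
Only numpy, scipy, OpenCV 4.12 (cv2) and the standard library are available. Lean on these libraries where they do the work, as an engineer would, in place of code of your own. Each camera call takes 0.05 s, during which the arm holds its last target. There are 200 camera calls.

TASK

On the fly-tying bench, pick up the pair of nested lids, which has a black catch knob on top, and lower it, still locked together, onto the open bead tin until the inner lid is fully home in the tin's mouth. Then turn the knob clockwise (seen from above) until it clicks past its detent, and lift the outer lid up on its own, leaving the inner lid seated and undisturbed on the tin. Finish while still holding the outer lid in the gripper, about a hand's breadth (80 mm) clear above the tin, and leave everything else on the bench where it is.

Things in the scene. Friction and masses are not known exactly. Their poses are not given: they have to be found in the camera images.
- tin: Open steel tin, 110 (x) x 80 (y) x 45 mm tall, wall 3 mm (mouth 104 x 74 mm), on a dark wooden plate 126 x 96 x 8 mm screwed to the bench: it does not move. Brass beads lie in it. Origin: centre of the plate's underside, on the bench; z up, x along the long side. Rim 53 mm above the bench. The lids fit either way round.
- tin_seat (a point): Point inside the tin on its axis, 41 mm above the bench, with the tin's axes: where inner_lid's origin lies when the inner lid is fully home (its x along the tin's x, either way round).
- inner_lid: Aluminium inner lid, about 150 g: flange 112 (x) x 82 (y) x 6 mm, small holes, a central slot 44 (x) x 16 (y) mm; below it a plug frame 98 x 68 mm, 12 mm deep, that enters the tin's mouth with 3 mm play per side until the flange rests on the rim. Origin: centre of the plug's lower edge, 18 mm below the flange's top; z up. Starts on the bench under the outer lid.
- outer_lid: Steel outer lid, about 160 g with knob: plate 122 (x) x 92 (y) x 3.5 mm, skirt 5.5 mm down around the inner lid's flange (2 mm play per side). Origin: centre of the plate's underside, 18 mm above the inner lid's origin when nested, axes alike. Locked, a 34 x 6 mm crossbar under the knob (to 14 mm below the plate) hooks 1.5 mm under the inner lid's slotted flange and carries it along.
- catch (a joint): Catch knob angle, rad: 0 locked (start: grip bar and crossbar 1.3 rad anticlockwise, from above, of the lid's long axis), growing clockwise to the stop at 1.3 (bar along the long axis: crossbar in line with the slot, outer lid lifts off alone). Turns freely to 0.82; there a sprung detent resists with at most 0.25 N m until 1.05, then snaps the knob to 1.3 and keeps it; released above 1.12.
- catch_grip (a point): On the knob's axis at grip height, 35.5 mm above the outer lid's origin (53.5 mm above the bench at the start). Black knob in the lid's middle: disc, radius 19 mm, 8 mm high, with an upright grip bar 44 mm long (this point's x), 14 mm thick (its y: close along it), top 41 mm above the plate's top face. It turns with the knob; z up. A detent block 10 mm high stands 38 mm from the axis.
- thread_spool: Bystander: thread spool, wooden ends, diameter 36 mm, 40 mm tall, upright. Origin: centre of its underside.
- stacker: Bystander: upright brass hair stacker, diameter 28 mm, 58 mm tall. Origin: centre of its underside.
- bodkin: Bystander: needle with a wooden handle, 110 mm long, 10 mm thick, lying along its x. Origin: on the bench under it.
- varnish: Bystander: amber varnish jar, diameter 38 mm, 55 mm tall. Origin: centre of its underside.
- round_tin: Bystander: closed round tin, diameter 70 mm, 22 mm tall. Origin: centre of its underside.
- hook_tray: Bystander: small divided wooden tray, 70 x 100 x 18 mm. Origin: centre of its underside.

How it is judged:
On the way, in this order (a step that is already met when the one before it is completed fails the run):
1. both lids, still locked together, are fully home on the tin (distance between inner_lid and tin_seat below 0.006 m and angle between inner_lid's own z axis and vertical below 0.06 rad and z of outer_lid in the frame of inner_lid between 0.015 and 0.0215 m and horizontal distance between outer_lid and inner_lid below 0.006 m and value of joint catch below 0.6 rad), for 0.2 s.
2. the knob has clicked past its detent to the released position with both lids still home (distance between inner_lid and tin_seat below 0.006 m and angle between inner_lid's own z axis and vertical below 0.06 rad and z of outer_lid in the frame of inner_lid between 0.015 and 0.0215 m and horizontal distance between outer_lid and inner_lid below 0.006 m and value of joint catch above 1.12 rad), for 0.2 s.
At the end, for the whole second after the job is handed in: Inner lid home on the tin (origin within 6 mm of tin_seat, tilt under 0.06 rad); outer lid held still by the fingers, at least 50 mm above its closed height, centre within 80 mm of the tin's axis, touching neither inner lid nor tin, catch over 1.0 rad (distance between inner_lid and tin_seat below 0.006 m and angle between inner_lid's own z axis and vertical below 0.06 rad and z of outer_lid in the frame of tin_seat above 0.068 m and horizontal distance between outer_lid and tin below 0.08 m and value of joint catch above 1 rad and contact force between the fingers and outer_lid above 2 N and contact force between outer_lid and inner_lid below 0.05 N and contact force between outer_lid and tin below 0.05 N and linear speed of each of outer_lid, inner_lid below 0.03 m/s); the arm keeps its last pose, push and grip.
It fails at once if the catch is released while the inner lid is off its seat, or the inner lid is disturbed after release (over 8 mm from the seat with the catch past 0.9 rad) (value of joint catch above 0.9 rad and distance between inner_lid and tin_seat above 0.008 m).
It fails at once if a bystander is moved by more than 25 mm (distance of any of thread_spool, stacker, bodkin, varnish, round_tin, hook_tray from where it was at the start of the episode above 0.025 m).
It also fails if it takes over 48 s, if anything falls off the work surface, if the arm or the gripper's body presses on something with over 40 N, if the wrist force passes 120 N, or if a joint passes its speed limit or range.

## Working session

There is one attempt and no reset: what is moved stays moved. The work goes in short steps, Python scripts to look and compute and a tool call to move; the robot and the scene stay as the last step left them, time stands still between calls to the robot, and variables do not carry over. Pictures are saved under pics/ and viewed, at most 10 in all, crops included, and the job is handed in when it is done.

```bash
ls; mkdir -p pics
```

Run:
```python
from station import bot
import cv2,numpy as np
o=bot.get_obs();print({k:np.round(v,3).tolist() for k,v in o.items()})
for n in("top","scene","wrist"):
    print(n,{k:(np.round(v,4).tolist() if not isinstance(v,str) else v) for k,v in bot.camera_info(n).items()})
    if n!="wrist": cv2.imwrite(f"pics/{n}0.png",bot.read_camera(n))
```

```text
pics
station.py
{'t': 0.0, 'q': [1.207, 0.478, 0.022, 1.556, -0.012, 1.109, -0.083], 'joint_vel': [0.002, 0.001, 0.001, 0.0, 0.0, 0.002, 0.0], 'joint_torque': [-0.001, -59.646, 1.608, -28.12, 0.012, 0.01, 0.0], 'eef_pos': [0.171, -0.652, 0.23], 'tool_rot': [-0.001, 0.992, 0.128, -0.0], 'contact_force': [0.626, -0.775, -0.509], 'torque': [-0.029, -0.004, -0.005], 'grasp_force': 0.0, 'gripper_width': 0.999}
top {'vertical_fov': 54.8395, 'cx': 320.7814, 'cy': 195.6859, 'view': [[0.179, -0.9839, 0.0019, -0.0911], [0.964, 0.1758, 0.1993, -0.5706], [-0.1964, -0.0338, 0.9799, -0.6352], [0.0, 0.0, 0.0, 1.0]]}
scene {'vertical_fov': 50.8042, 'cx': 315.7018, 'cy': 205.5048, 'view': [[-0.5666, 0.8239, 0.0104, 0.3424], [-0.6926, -0.483, 0.5358, 0.3794], [0.4465, 0.2964, 0.8443, -1.0928], [0.0, 0.0, 0.0, 1.0]]}
wrist {'vertical_fov': 61.3458, 'cx': 319.0794, 'cy': 197.8278, 'hand_eye': [[0.0005, 0.9457, 0.3249, 0.0828], [1.0, -0.0006, 0.0001, 0.0003], [0.0003, 0.3249, -0.9457, -0.1426], [0.0, 0.0, 0.0, 1.0]]}
```

View pics/top0.png

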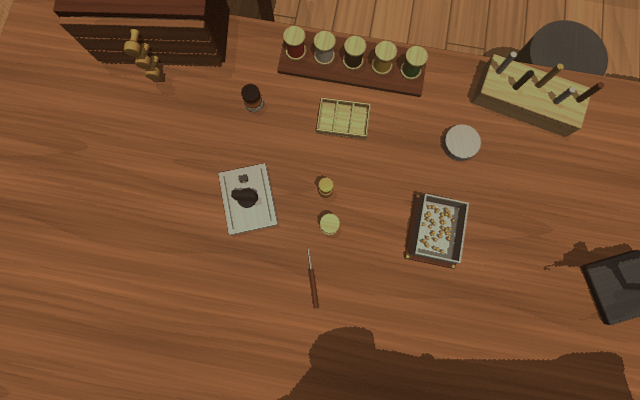

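View pics/scene0.png

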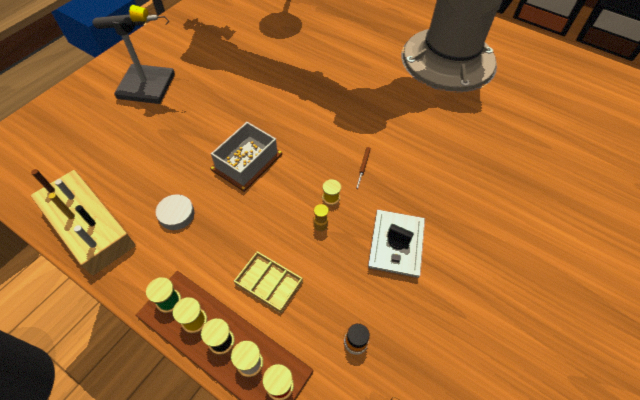

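The top view shows the lid pair at about (247,198) with the knob in its middle, and the tin at (440,228) with the spool and stacker between them at (330,224) and (326,186). In the scene view the lid is at (398,243) and the tin at (246,155). Next I'll measure both from the two views.

Create h.py:
```python
import numpy as np,cv2
from scipy.spatial.transform import Rotation as R
from station import bot
def cam(n,o=None):
    c=bot.camera_info(n);f=200/np.tan(np.radians(c["vertical_fov"])/2)
    K=np.array([[f,0,c["cx"]],[0,f,c["cy"]],[0,0,1]]);F=np.diag([1,-1,-1,1.])
    if n=="wrist":
        q=np.array(o["tool_rot"]);T=np.eye(4);T[:3,:3]=R.from_quat(q[[1,2,3,0]]).as_matrix();T[:3,3]=o["eef_pos"]
        V=np.linalg.inv(T@np.array(c["hand_eye"]))
    else: V=np.array(c["view"])
    return K,F@V          # opencv-style extrinsics
def plane(c,p,z):
    K,E=c;p=np.atleast_2d(p);d=np.c_[p,np.ones(len(p))]@np.linalg.inv(K).T@E[:3,:3];C=-E[:3,:3].T@E[:3,3]
    return C+d*((z-C[2])/d[:,2])[:,None]
def tri(c1,p1,c2,p2):
    X=cv2.triangulatePoints(c1[0]@c1[1][:3],c2[0]@c2[1][:3],np.float64(p1).T,np.float64(p2).T);return (X[:3]/X[3]).T
def quad(mask):
    cs,_=cv2.findContours(mask,cv2.RETR_EXTERNAL,cv2.CHAIN_APPROX_NONE);c=max(cs,key=cv2.contourArea);h=cv2.convexHull(c)
    for e in np.arange(.01,.15,.005):
        a=cv2.approxPolyDP(h,e*cv2.arcLength(h,True),True)[:,0]
        if len(a)==4: break
    # refine: fit lines to hull-side contour pixels
    pts=c[:,0].astype(float);L=[]
    for i in range(len(a)):
        A,B=a[i].astype(float),a[(i+1)%len(a)].astype(float);u=(B-A)/np.linalg.norm(B-A);r=pts-A
        s=r@u;d=abs(r@[-u[1],u[0]]);m=(d<2.5)&(s>4)&(s<np.linalg.norm(B-A)-4)
        l=cv2.fitLine(pts[m].astype(np.float32),cv2.DIST_HUBER,0,.01,.01).ravel();L.append(np.cross([l[2],l[3],1],[l[2]+l[0],l[3]+l[1],1]))
    P=[np.cross(L[i-1],L[i]) for i in range(len(L))];return np.array([p[:2]/p[2] for p in P])
def order(q,c,z):  # order corners by world angle round centre
    w=plane(c,q,z)[:,:2];d=w-w.mean(0);return q[np.argsort(np.arctan2(d[:,1],d[:,0]))]
def match(c1,q1,c2,q2,z):
    w1=plane(c1,q1,z);w2=plane(c2,q2,z);w2=w2-w2.mean(0)+w1.mean(0)
    k=min(range(4),key=lambda k:np.linalg.norm(np.roll(w2,k,0)-w1));return tri(c1,q1,c2,np.roll(q2,k,0))
```

Run:
```python
from h import *
im={n:cv2.imread(f"pics/{n}0.png") for n in("top","scene")};C={n:cam(n) for n in im};Q={}
roi={"top":{"lid":(205,155,290,245),"tin":(398,182,480,275)},"scene":{"lid":(355,200,440,290),"tin":(200,115,290,200)}}
for n in im:
    hsv=cv2.cvtColor(im[n],cv2.COLOR_BGR2HSV)
    for k,(a,b,c,d) in roi[n].items():
        m=np.zeros(hsv.shape[:2],np.uint8);s=hsv[b:d,a:c]
        m[b:d,a:c]=((s[...,1]<90)&(s[...,2]>(110 if k=="lid" else 60)))*255
        m=cv2.morphologyEx(m,cv2.MORPH_OPEN,np.ones((2,2)))
        if k=="tin": cv2.imwrite(f"pics/m_{n}.png",m)
        q=quad(m);Q[n,k]=order(q,C[n],.0215 if k=="lid" else .053);print(n,k,np.round(Q[n,k],1).tolist())
        if len(q)==4:
            w=plane(C[n],Q[n,k],.0215 if k=="lid" else .053)[:,:2];print(' plane ctr',w.mean(0).round(4),'sides',np.linalg.norm(w-np.roll(w,-1,0),axis=1).round(4))
for k,z in(("lid",.0215),("tin",.053)):
    print(k,match(C["top"],Q["top",k],C["scene"],Q["scene",k],z).round(4).tolist())
a=[cv2.resize(im[n][b:d,x:c],(380,380)) for n in im for (x,b,c,d) in [roi[n]["tin"]]]
cv2.imwrite("pics/z1.png",np.hstack(a))
```

```text
top lid [[277.1, 224.7], [265.4, 164.1], [219.2, 173.9], [229.8, 234.7]]
 plane ctr [0.5542 0.1482] sides [0.12   0.0898 0.1191 0.0892]
top tin [[460.5, 264.7], [469.1, 203.7], [425.6, 194.4], [415.4, 255.7]]
 plane ctr [ 0.5577 -0.2114] sides [0.1107 0.0794 0.1125 0.0796]
scene lid [[378.0, 210.8], [369.2, 266.3], [420.4, 276.4], [424.6, 219.1]]
 plane ctr [0.5562 0.152 ] sides [0.1197 0.0914 0.1203 0.09  ]
scene tin [[247.9, 122.5], [210.6, 155.5], [242.9, 187.0], [284.1, 145.6]]
 plane ctr [ 0.568  -0.1953] sides [0.1125 0.1051 0.1279 0.1014]
lid [[0.516, 0.0856, 0.0169], [0.6275, 0.1316, 0.0172], [0.5922, 0.2159, 0.0164], [0.4817, 0.1688, 0.018]]
tin [[0.501, -0.2497, 0.0474], [0.6133, -0.2546, 0.0456], [0.6218, -0.1762, 0.0111], [0.4997, -0.1647, 0.0313]]
```

View pics/z1.png

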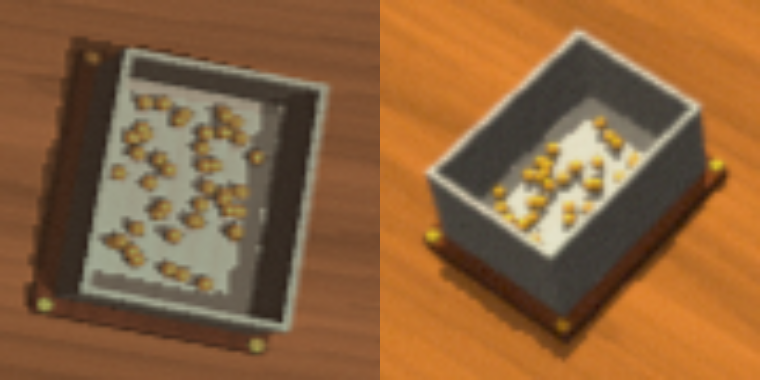

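The crop shows the rim clearly in both views (top plane fit 111×80 mm, which matches the real rim). The scene mask also took in the tin's side walls, so I'll discard that quad. I'll move the wrist camera over the tin for a closer measurement.

Careful with the scale: shifts go in shares of 50 mm and turns go in shares of 45 degrees. That gives: 0.035 m is 0.7, 0.03 m is 0.6.

Emit:
{"method": "nudge_tcp", "body": {"ticks": [[0.6, -0.54, -0.25, 0, 1], [0.6, -0.54, -0.25, 0, 1], [0.6, -0.54, -0.25, 0, 1], [0.6, -0.54, -0.25, 0, 1], [0.6, -0.54, -0.25, 0, 1], [0.6, -0.54, -0.25, 0, 1], [0.6, -0.54, -0.25, 0, 1], [0.6, -0.54, -0.25, 0, 1], [0.7, -0.32, 0.32, 0, 1], [0.7, -0.32, 0.32, 0, 1], [0.7, -0.32, 0.32, 0, 1], [0.7, -0.32, 0.32, 0, 1], [0.7, -0.32, 0.32, 0, 1], [0.7, -0.32, 0.32, 0, 1], [0.7, -0.32, 0.32, 0, 1], [0, 0, 0, 0, 1], [0, 0, 0, 0, 1]]}}

```text
t: 1.8
eef_pos: [0.5569, -0.212, 0.2183]
tool_rot: [-0.001, 0.992, 0.129, -0.001]
contact_force: [-0.6, -0.3, -1.3]
gripper_width: 1.002
grasp_force: 0.0
```

Run:
```python
from h import *
o=bot.get_obs();im=bot.read_camera("wrist");cv2.imwrite("pics/w1.png",im);np.save("w1.npy",np.r_[o["eef_pos"],o["tool_rot"]])
print(np.round(o["q"],2),np.round(o["eef_pos"],4),np.round(o["tool_rot"],4))
```

```text
[ 0.47  0.38 -0.27  1.75  0.11  1.03 -1.15] [ 0.5569 -0.212   0.2183] [-5.000e-04  9.917e-01  1.286e-01 -9.000e-04]
```

View pics/w1.png

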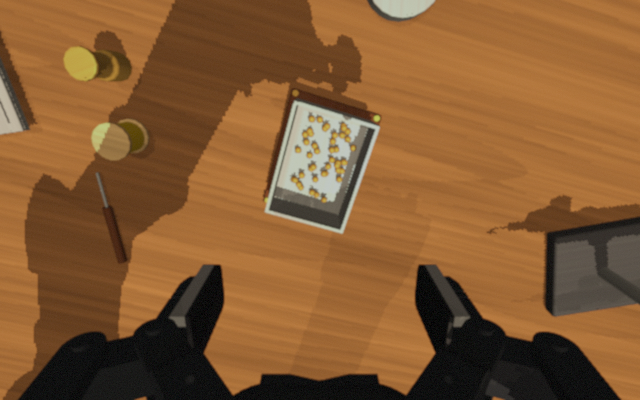

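The wrist view shows the whole tin, with rim corners near (295,100), (380,127), (342,232) and (266,211). The fingers are well clear of it. I'll measure the rim here, then move on towards the lid and measure from a second place.

Create meas.py:
```python
from h import *
def rim(im,roi,v,s=90):
    x0,y0,x1,y1=roi;hsv=cv2.cvtColor(im,cv2.COLOR_BGR2HSV);m=np.zeros(im.shape[:2],np.uint8)
    r=hsv[y0:y1,x0:x1];m[y0:y1,x0:x1]=((r[...,1]<s)&(r[...,2]>v))*255
    n,l,st,_=cv2.connectedComponentsWithStats(m);k=1+np.argmax(st[1:,2]*st[1:,3]);return quad((l==k).astype(np.uint8)*255)
def rep(c,q,z):
    w=plane(c,q,z)[:,:2];s=np.roll(w,-1,0)-w;L=np.linalg.norm(s,axis=1)
    k=np.argmax(L+np.roll(L,-2));u=s[k]-s[(k+2)%4];print("ctr",w.mean(0).round(4),"sides",L.round(4),"long axis deg",round(np.degrees(np.arctan(u[1]/u[0])),2))
```

Run:
```python
from meas import *
p=np.load("w1.npy");c=cam("wrist",dict(eef_pos=p[:3],tool_rot=p[3:]));im=cv2.imread("pics/w1.png")
for v in(110,130,150):
    q=rim(im,(250,85,395,245),v);print(v,q.round(1).tolist());rep(c,q,.053)
t=cv2.imread("pics/top0.png")
for v in(100,120,140):
    q=rim(t,(398,182,480,275),v);print(v,q.round(1).tolist());rep(cam("top"),q,.053)
```

```bash
# second viewpoint on the way to the lid: world (-0.03,+0.10)
```

```text
110 [[293.3, 99.4], [379.7, 126.3], [342.1, 233.3], [264.1, 211.6]]
ctr [ 0.5605 -0.2115] sides [0.0806 0.1102 0.0803 0.1101] long axis deg -1.73
130 [[293.5, 99.8], [379.6, 126.6], [342.1, 233.3], [264.2, 211.6]]
ctr [ 0.5604 -0.2116] sides [0.0803 0.11   0.0802 0.1099] long axis deg -1.77
150 [[294.0, 100.2], [379.6, 126.7], [342.1, 233.3], [264.4, 211.7]]
ctr [ 0.5603 -0.2117] sides [0.0798 0.1099 0.08   0.1097] long axis deg -1.84
100 [[424.9, 193.5], [468.1, 202.7], [459.7, 262.4], [415.2, 252.8]]
ctr [ 0.5607 -0.2099] sides [0.0788 0.1085 0.0788 0.109 ] long axis deg -1.79
120 [[425.2, 193.6], [468.1, 202.7], [459.7, 262.0], [415.5, 252.6]]
ctr [ 0.5609 -0.2101] sides [0.0783 0.1079 0.0783 0.1083] long axis deg -1.8
140 [[467.8, 202.8], [459.4, 261.8], [415.7, 252.1], [425.4, 194.0]]
ctr [ 0.561 -0.21 ] sides [0.1073 0.0774 0.1066 0.0773] long axis deg -1.91
```

Emit:
{"method": "nudge_tcp", "body": {"ticks": [[0, -1, 0, 0, 1], [0, -1, 0, 0, 1], [0, 0, 0, 0, 1], [0, 0, 0, 0, 1]]}}

```text
t: 2.25
eef_pos: [0.5312, -0.1167, 0.2202]
tool_rot: [0.001, 0.992, 0.128, 0.0]
contact_force: [-0.1, -0.7, -0.2]
gripper_width: 0.998
grasp_force: 0.0
```

Run:
```python
from meas import *
o=bot.get_obs();im=bot.read_camera("wrist");cv2.imwrite("pics/w2.png",im);np.save("w2.npy",np.r_[o["eef_pos"],o["tool_rot"]])
c=cam("wrist",o);K,E=c;X=E@np.array([.558,-.211,.053,1]);u=(K@X[:3]/X[2])[:2];print("expect",u)
x,y=u.astype(int);r=(x-75,y-80,min(x+75,640),y+80)
p=np.load("w1.npy");c1=cam("wrist",dict(eef_pos=p[:3],tool_rot=p[3:]));q1=rim(cv2.imread("pics/w1.png"),(250,85,395,245),130)
for v in(110,130,150):
    q=rim(im,r,v);print(q.round(1).tolist());rep(c,q,.053)
    print(match(c1,q1,c,q,.053).round(4).tolist())
```

```text
expect [421.9506498  172.30963959]
[[404.9, 98.8], [487.4, 125.4], [439.6, 231.9], [364.1, 211.0]]
ctr [ 0.5606 -0.2114] sides [0.0801 0.1101 0.0802 0.1107] long axis deg -1.76
[[0.6169, -0.1731, 0.0532], [0.6141, -0.2534, 0.0525], [0.5041, -0.2499, 0.0528], [0.5063, -0.1698, 0.0521]]
[[404.8, 99.4], [487.4, 125.5], [439.6, 231.9], [364.2, 211.0]]
ctr [ 0.5604 -0.2114] sides [0.08   0.11   0.0802 0.1102] long axis deg -1.76
[[0.6167, -0.1732, 0.0529], [0.6141, -0.2534, 0.0525], [0.5041, -0.2499, 0.0528], [0.5064, -0.1698, 0.0523]]
[[405.0, 99.9], [487.4, 125.5], [439.6, 231.9], [364.6, 211.2]]
ctr [ 0.5603 -0.2116] sides [0.0796 0.1099 0.0797 0.1099] long axis deg -1.75
[[0.6165, -0.1733, 0.0537], [0.614, -0.2534, 0.0524], [0.5041, -0.2499, 0.0528], [0.5069, -0.1699, 0.0536]]
```

Tin rim: centre (0.5604, −0.2115), yaw −1.76°, measured height 0.0528 m, which agrees with the text. Now the lids.

Converted, -0.042 m is -0.84, 0.015 m is 0.3.

Emit:
{"method": "nudge_tcp", "body": {"ticks": [[0.3, -0.84, 0, 0, 1], [0.3, -0.84, 0, 0, 1], [0.3, -0.84, 0, 0, 1], [0.3, -0.84, 0, 0, 1], [0.3, -0.84, 0, 0, 1], [0.3, -0.84, 0, 0, 1], [0, 0, 0, 0, 1], [0, 0, 0, 0, 1]]}}

```text
t: 3.1
eef_pos: [0.5558, 0.1493, 0.2192]
tool_rot: [0.0, 0.992, 0.127, 0.0]
contact_force: [-0.4, -0.5, 0.2]
gripper_width: 0.999
grasp_force: 0.0
```

Run:
```python
from meas import *
o=bot.get_obs();im=bot.read_camera("wrist");cv2.imwrite("pics/w3.png",im);np.save("w3.npy",np.r_[o["eef_pos"],o["tool_rot"]]);print(np.round(o["q"],2))
```

```text
[-0.03  0.36 -0.42  1.79  0.17  1.03 -1.84]
```

Emit:
{"method": "nudge_tcp", "body": {"ticks": [[0, 0, 0, -0.191, 1], [0, 0, 0, -0.191, 1], [0, 0, 0, -0.191, 1], [0, 0, 0, -0.191, 1], [0, 0, 0, -0.191, 1], [0, 0, 0, -0.191, 1], [0, 0, 0, -0.191, 1], [0, 0, 0, -0.191, 1], [0, 0, 0, -0.191, 1], [0, 0, 0, -0.1108, 1], [0, 0, 0, 0, 1], [0, 0, 0, 0, 1]]}}

```text
t: 4.35
eef_pos: [0.5555, 0.148, 0.2191]
tool_rot: [0.0, 0.665, 0.747, -0.0]
contact_force: [0.1, 0.3, 0.2]
gripper_width: 0.998
grasp_force: 0.0
```

Run:
```python
from meas import *
o=bot.get_obs();im=bot.read_camera("wrist");cv2.imwrite("pics/w4.png",im);np.save("w4.npy",np.r_[o["eef_pos"],o["tool_rot"]]);print(np.round(o["q"],2))
a=[cv2.imread(f"pics/w{i}.png") for i in(3,4)]
cv2.imwrite("pics/z2.png",np.hstack([i[:300,160:560] for i in a]))
```

```text
[ 0.18  0.41 -0.71  1.78  0.3   1.07 -0.52]
```

View pics/z2.png

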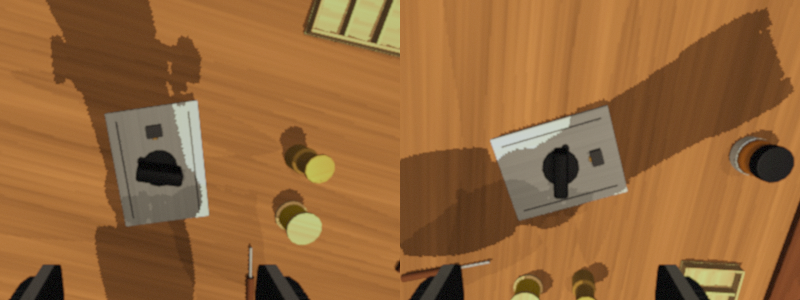

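Both crops show the lid pair with the bar upright. In the right crop, at the current yaw, the bar runs along image vertical as planned, and the detent block is beside it. Next I'll measure the lid corners and bar.

Run:
```python
from meas import *
q={};c={}
for i,r in((3,(255,90,380,235)),(4,(242,95,395,230))):
    p=np.load(f"w{i}.npy");c[i]=cam("wrist",dict(eef_pos=p[:3],tool_rot=p[3:]));im=cv2.imread(f"pics/w{i}.png")
    for v in (70,90): q[i]=rim(im,r,v,80);rep(c[i],q[i],.0215)
    g=cv2.cvtColor(im,cv2.COLOR_BGR2GRAY);x0,y0,x1,y1=r
    print(np.percentile(g[y0:y1,x0:x1],[1,2,4,6,8,10,15]))
    for th in(12,18,25,35):
        m=np.zeros_like(g);m[y0:y1,x0:x1]=(g[y0:y1,x0:x1]<th)*255
        n,l,st,_=cv2.connectedComponentsWithStats(m);k=1+np.argmax(st[1:,4]);rc=cv2.minAreaRect(np.argwhere(l==k)[:,::-1].astype(np.float32));print(th,st[k],np.round(rc[0],1),np.round(rc[1],1),round(rc[2],1))
X=match(c[3],q[3],c[4],q[4],.0215);print(X.round(4).tolist(),X.mean(0).round(4))
a=[cv2.resize(cv2.imread(f"pics/w{i}.png")[y:y+70,x:x+70],(400,400),interpolation=cv2.INTER_CUBIC) for i,x,y in((3,285,135),(4,285,135))]
cv2.imwrite("pics/z3.png",cv2.convertScaleAbs(np.hstack(a),alpha=2.2))
```

```text
ctr [0.5565 0.1504] sides [0.1208 0.0904 0.1201 0.091 ] long axis deg 22.84
ctr [0.5565 0.1504] sides [0.1208 0.0904 0.1201 0.091 ] long axis deg 22.84
[10.   15.   22.   27.   57.92 66.   70.  ]
12 [299 161  41  12 223] [319.  166.7] [40.9  8.1] 6.3
18 [298 159  43  16 371] [319.5 166.3] [42.4 11.4] 5.9
25 [297 152  45  33 926] [319. 168.] [44. 32.] 0.0
35 [ 297  151   45   35 1202] [319.3 167.6] [44.3 33.3] 2.5
ctr [0.5553 0.1497] sides [0.0907 0.1201 0.0915 0.1213] long axis deg 22.75
ctr [0.5553 0.1497] sides [0.0907 0.1201 0.0915 0.1213] long axis deg 22.75
[20. 24. 29. 56. 65. 68. 72.]
12 [313 148  14   6  45] [319.5 150.5] [ 5. 13.] 90.0
18 [312 148  16   7  74] [319.5 151. ] [15.  6.] -0.0
25 [307 146  24  51 433] [318.7 171.4] [49.9 21.3] 85.8
35 [ 304  146   34   52 1116] [322.5 171.9] [47.8 33.7] 65.4
[[0.6294, 0.1311, 0.019], [0.5181, 0.085, 0.0219], [0.481, 0.1681, 0.0168], [0.5938, 0.2153, 0.0211]] [0.5556 0.1499 0.0197]
```

View pics/z3.png

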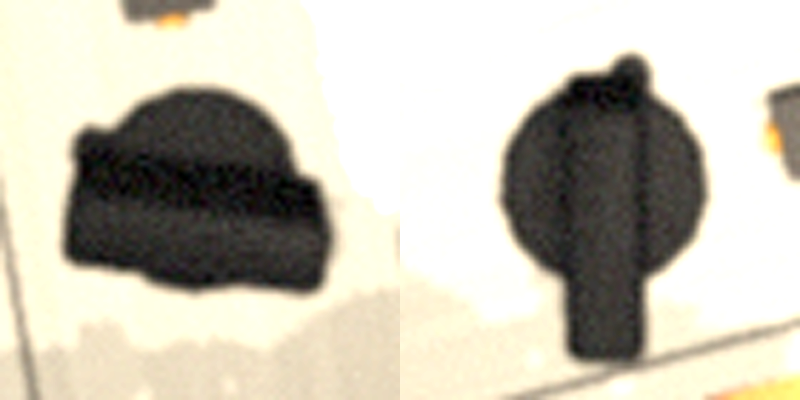

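Bar edges run parallel to image columns in the right view, so the bar is along tool x now (yaw ≈ 96.7°). The top-face centre is at about (319.7,177.5) in w3 and (320.9,175.5) in w4. I'll triangulate it for height and axis.

Run:
```python
from meas import *
c={}
for i in(3,4):
    p=np.load(f"w{i}.npy");c[i]=cam("wrist",dict(eef_pos=p[:3],tool_rot=p[3:]))
print(tri(c[3],[[319.7,177.5]],c[4],[[320.9,175.5]]).round(4))
print(plane(c[3],[319.7,177.5],.0625).round(4),plane(c[4],[320.9,175.5],.0625).round(4))
e=plane(c[4],[[320.9,153.4],[320.9,197.6]],.0625);print(e.round(4),np.degrees(np.arctan2(*(e[0]-e[1])[[1,0]])),np.linalg.norm(e[0]-e[1]))
P=[bot.get_obs() for _ in range(3)];print([np.round(o["eef_pos"],4).tolist() for o in P])
d=np.array([.556,.150,.035])-P[0]["eef_pos"];q=P[0]["tool_rot"];print(R.from_quat(np.array(q)[[1,2,3,0]]).inv().apply(d).round(4))
```

```text
[[0.5559 0.1498 0.0614]]
[[0.5561 0.1497 0.0625]] [[0.556  0.1502 0.0625]]
[[0.5535 0.1706 0.0625]
 [0.5585 0.1289 0.0625]] 96.77682842060449 0.04192467650117216
[[0.5554, 0.1485, 0.2192], [0.5554, 0.1485, 0.2192], [0.5554, 0.1485, 0.2192]]
[0.0015 0.0008 0.1842]
```

Converted, 0.025 m is 0.5, 0.02 m is 0.4.

Emit:
{"method": "nudge_tcp", "body": {"ticks": [[0.03, 0.02, 0.4, 0, 0.6], [0, 0, 0.5, 0, 0.6], [0, 0, 0.5, 0, 0.6], [0, 0, 0.5, 0, 0.6], [0, 0, 0.5, 0, 0.6], [0, 0, 0.5, 0, 0.6], [0, 0, 0.4, 0, 0.6], [0, 0, 0.2, 0, 0.6], [0, 0, 0.18, 0, 0.6], [0, 0, 0, 0, 0.6], [0, 0, 0, 0, 0.6]], "squeeze": 70}}

```text
t: 5.5
eef_pos: [0.5564, 0.1521, 0.036]
tool_rot: [0.0, 0.663, 0.749, 0.0]
contact_force: [-0.1, 0.1, 0.1]
gripper_width: 0.601
grasp_force: 0.0
```

Emit:
{"method": "nudge_tcp", "body": {"ticks": [[0, 0, 0, 0, 0.4], [0, 0, 0, 0, 0.2], [0, 0, 0, 0, 0], [0, 0, 0, 0, 0], [0, 0, 0, 0, 0], [0, 0, 0, 0, 0], [0, 0, 0, 0, 0], [0, 0, 0, 0, 0]], "squeeze": 70}}

```text
t: 6.3
eef_pos: [0.5562, 0.152, 0.0361]
tool_rot: [0.0, 0.663, 0.749, 0.0]
contact_force: [-1.4, -0.3, 6.3]
gripper_width: 0.149
grasp_force: 68.4
```

Converted, -0.03 m is -0.6, -0.02 m is -0.4.

Emit:
{"method": "nudge_tcp", "body": {"ticks": [[0, 0, -0.1, 0, 0], [0, 0, -0.2, 0, 0], [0, 0, -0.4, 0, 0], [0, 0, -0.6, 0, 0], [0, 0, -0.6, 0, 0], [0, 0, -0.6, 0, 0], [0, 0, -0.4, 0, 0], [0, 0, -0.2, 0, 0], [0, 0, 0, 0, 0], [0, 0, 0, 0, 0]]}}

```text
t: 7.3
eef_pos: [0.5552, 0.1514, 0.1893]
tool_rot: [-0.0, 0.663, 0.749, -0.001]
contact_force: [0.4, 0.4, -3.7]
gripper_width: 0.15
grasp_force: 68.6
```

Run:
```python
from h import *
a=bot.read_camera("top");b=bot.read_camera("scene");cv2.imwrite("pics/t2.png",np.hstack([a[100:300,180:480],b[120:320,300:600]]))
```

```text
(no output)
```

View pics/t2.png

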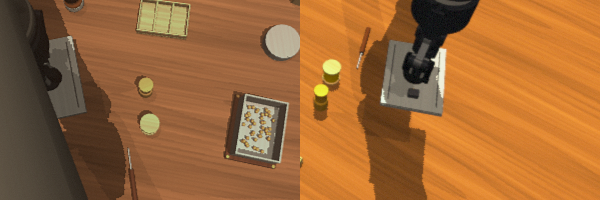

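Both lids are up, and the −3.7 N reading matches the pair's weight. The lid looks level, with the same yaw as before. Carry it to the tin next, then turn gently.

Converted, -0.04 m is -0.8, -0.0044 m is -0.088.

Emit:
{"method": "nudge_tcp", "body": {"ticks": [[-0.2, -0.03, 0, 0, 0], [-0.5, -0.06, 0, 0, 0], [-0.8, -0.088, 0, 0, 0], [-0.8, -0.088, 0, 0, 0], [-0.8, -0.088, 0, 0, 0], [-0.8, -0.088, 0, 0, 0], [-0.8, -0.088, 0, 0, 0], [-0.8, -0.088, 0, 0, 0], [-0.8, -0.088, 0, 0, 0], [-0.6, -0.06, 0, 0, 0], [-0.28, -0.032, 0, 0, 0], [0, 0, 0, 0, 0], [0, 0, 0, 0, 0]]}}

```text
t: 8.7
eef_pos: [0.5598, -0.2078, 0.1899]
tool_rot: [-0.001, 0.662, 0.749, 0.0]
contact_force: [0.4, 0.8, -3.3]
gripper_width: 0.147
grasp_force: 68.5
```

Emit:
{"method": "nudge_tcp", "body": {"ticks": [[0, 0, 0, 0.0255, 0], [0, 0, 0, 0.0509, 0], [0, 0, 0, 0.0509, 0], [0, 0, 0, 0.0509, 0], [0, 0, 0, 0.0509, 0], [0, 0, 0, 0.0509, 0], [0, 0, 0, 0.0509, 0], [0, 0, 0, 0.0509, 0], [0, 0, 0, 0.0509, 0], [0, 0, 0, 0.0509, 0], [0, 0, 0, 0.0382, 0], [0, 0, 0, 0.0255, 0], [0, 0, 0, 0, 0], [0, 0, 0, 0, 0], [0, 0, 0, 0, 0]]}}

```text
t: 10.2
eef_pos: [0.56, -0.2092, 0.1903]
tool_rot: [-0.0, 0.807, 0.59, 0.0]
contact_force: [0.9, 0.1, -3.5]
gripper_width: 0.152
grasp_force: 68.5
```

Run:
```python
from h import *
o=bot.get_obs();print(np.round(o["eef_pos"],4),np.degrees(2*np.arctan2(o["tool_rot"][2],o["tool_rot"][1])),np.round(o["q"],2))
for n in("top","scene","wrist"): cv2.imwrite(f"pics/{n}3.png",bot.read_camera(n))
np.save("w3b.npy",np.r_[o["eef_pos"],o["tool_rot"]])
a,b,w=[cv2.imread(f"pics/{n}3.png") for n in("top","scene","wrist")]
cv2.imwrite("pics/z4.png",np.hstack([a[100:350,360:600],b[50:300,130:370],w[50:300,200:440]]))
```

```text
[ 0.56   -0.2092  0.1903] 72.37813910088589 [ 0.65  0.44 -0.52  1.76  0.25  1.01 -0.27]
```

View pics/z4.png

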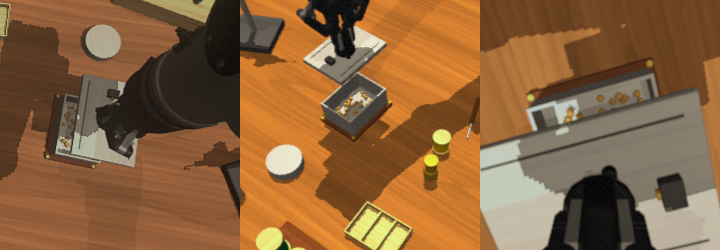

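The lid hangs about right over the tin, and in the wrist crop its far long edge runs from (208,180) to (417,140) in full-image pixels. I'll measure the lid yaw and centre in the wrist image.

Create edge.py:
```python
from h import *
def lines(im,c,z,box):
    x0,y0,x1,y1=box;g=cv2.cvtColor(im,cv2.COLOR_BGR2GRAY)
    L=cv2.createLineSegmentDetector(cv2.LSD_REFINE_STD).detect(g[y0:y1,x0:x1].copy())[0][:,0]+[x0,y0,x0,y0]
    for l in sorted(L,key=lambda l:-np.hypot(l[2]-l[0],l[3]-l[1]))[:9]:
        w=plane(c,l.reshape(2,2),z)[:,:2];d=w[1]-w[0];print(l.round(1),"world",w.round(4).tolist(),"deg",round(np.degrees(np.arctan(d[1]/d[0])),1))
```

Run:
```python
from edge import *
p=np.load("w3b.npy");im=cv2.imread("pics/wrist3.png");lines(im,cam("wrist",dict(eef_pos=p[:3],tool_rot=p[3:])),p[2]-.0145,(200,110,520,300))
```

```text
[402.7 166.7 200.4 221.2] world [[0.611, -0.1785], [0.5073, -0.1752]] deg -1.8
[246.7 205.  402.2 163. ] world [[0.5328, -0.1741], [0.6112, -0.1766]] deg -1.8
[415.9 140.3 284.9 176.3] world [[0.6197, -0.168], [0.5558, -0.166]] deg -1.8
[371.2 122.8 304.4 141.9] world [[0.6019, -0.154], [0.57, -0.1531]] deg -1.7
[446.9 298.4 435.8 239.3] world [[0.6174, -0.2581], [0.6186, -0.221]] deg 88.1
[200.4 194.8 254.6 180.1] world [[0.5131, -0.1623], [0.5412, -0.1633]] deg -2.2
[303.  125.3 355.5 110.1] world [[0.5718, -0.1456], [0.5966, -0.1464]] deg -1.7
[379.6 299.1 428.3 287.8] world [[0.5821, -0.2474], [0.6091, -0.2483]] deg -2.0
[199.6 257.3 217.9 298.8] world [[0.4985, -0.1939], [0.4975, -0.2205]] deg 87.9
```

The lid yaw is −1.8°, the same as the tin's, and its centre is (0.559, −0.212), within 2 mm of the tin's. Lower it to just above the rim, then ease it in while watching the force.

Converted, 0.02 m is 0.4, 0.007 m is 0.14.

Emit:
{"method": "nudge_tcp", "body": {"ticks": [[0.012, 0.02, 0.3, 0, 0], [0, 0, 0.4, 0, 0], [0, 0, 0.4, 0, 0], [0, 0, 0.4, 0, 0], [0, 0, 0.26, 0, 0], [0, 0, 0.14, 0, 0], [0, 0, 0, 0, 0], [0, 0, 0, 0, 0]]}}

```text
t: 11.15
eef_pos: [0.5616, -0.209, 0.0958]
tool_rot: [0.0, 0.807, 0.59, 0.0]
contact_force: [0.4, -0.1, -2.8]
gripper_width: 0.148
grasp_force: 68.4
```

Emit:
{"method": "nudge_tcp", "body": {"ticks": [[0, 0, 0.06, 0, 0], [0, 0, 0.06, 0, 0], [0, 0, 0.04, 0, 0], [0, 0, 0.04, 0, 0], [0, 0, 0.04, 0, 0], [0, 0, 0, 0, 0]]}}

```text
t: 11.75
eef_pos: [0.5609, -0.209, 0.083]
tool_rot: [-0.0, 0.807, 0.59, -0.0]
contact_force: [-0.4, 0.1, -3.3]
gripper_width: 0.15
grasp_force: 68.4
```

No contact down to 0.083 (plug lower edge at about 0.047, already below the rim), so continue to the seat.

Converted, 0.002 m is 0.04, 0.001 m is 0.02.

Emit:
{"method": "nudge_tcp", "body": {"ticks": [[0, 0, 0.04, 0, 0], [0, 0, 0.04, 0, 0], [0, 0, 0.02, 0, 0], [0, 0, 0.02, 0, 0], [0, 0, 0, 0, 0], [0, 0, 0, 0, 0]]}}

```text
t: 12.35
eef_pos: [0.5612, -0.209, 0.0775]
tool_rot: [0.0, 0.807, 0.59, 0.0]
contact_force: [-0.3, -0.1, -2.0]
gripper_width: 0.151
grasp_force: 68.5
```

Converted, 0.001 m is 0.02.

Emit:
{"method": "nudge_tcp", "body": {"ticks": [[0, 0, 0.02, 0, 0], [0, 0, 0, 0, 0], [0, 0, 0, 0, 0]]}}

```text
t: 12.65
eef_pos: [0.5614, -0.2091, 0.0771]
tool_rot: [0.0, 0.807, 0.59, 0.0]
contact_force: [-2.3, 0.8, 5.0]
gripper_width: 0.149
grasp_force: 69.7
```

Emit:
{"method": "nudge_tcp", "body": {"ticks": [[0, 0, 0.02, 0, 0], [0, 0, 0, 0, 0], [0, 0, 0, 0, 0]]}}

```text
t: 12.95
eef_pos: [0.5614, -0.2091, 0.077]
tool_rot: [0.001, 0.807, 0.59, -0.0]
contact_force: [-4.6, 0.3, 13.2]
gripper_width: 0.151
grasp_force: 71.1
```

Converted, -0.001 m is -0.02.

Emit:
{"method": "nudge_tcp", "body": {"ticks": [[0, 0, -0.02, 0, 0], [0, 0, 0, 0, 0], [0, 0, 0, 0, 0]]}}

```text
t: 13.25
eef_pos: [0.5614, -0.2091, 0.0771]
tool_rot: [0.0, 0.807, 0.59, 0.0]
contact_force: [-3.4, 0.7, 8.2]
gripper_width: 0.149
grasp_force: 70.0
```

Run:
```python
from edge import *
o=bot.get_obs();a=bot.read_camera("scene");b=bot.read_camera("wrist");c=bot.read_camera("top")
cv2.imwrite("pics/z5.png",np.hstack([cv2.resize(x,(390,390),interpolation=cv2.INTER_CUBIC) for x in(a[90:220,180:310],c[165:295,380:510])]))
lines(b,cam("wrist",o),.0625,(200,110,520,300))
print("scene");lines(a,cam("scene"),.0625,(190,100,300,200))
```

```text
[415.4 139.8 199.9 199.4] world [[0.621, -0.1676], [0.5133, -0.1643]] deg -1.8
[227.9 166.2 391.9 119.5] world [[0.533, -0.1529], [0.6127, -0.1554]] deg -1.7
[241.8 206.4 402.2 163. ] world [[0.5316, -0.174], [0.6126, -0.1766]] deg -1.8
[402.7 166.7 242.9 209.8] world [[0.6125, -0.1784], [0.5315, -0.1758]] deg -1.8
[434.3 230.4 417.5 141. ] world [[0.6203, -0.2158], [0.6218, -0.1685]] deg 88.2
[446.9 298.3 435.8 238.3] world [[0.6188, -0.2581], [0.6201, -0.2204]] deg 88.1
[430.3 174.2 438.2 224.6] world [[0.6243, -0.1861], [0.6228, -0.2132]] deg 86.9
[229.8 149.3 276.8 134.1] world [[0.5369, -0.1457], [0.5604, -0.1457]] deg -0.0
[382.  298.6 428.3 287.8] world [[0.5848, -0.2475], [0.6105, -0.2484]] deg -2.0
scene
[239.4 173.2 278.8 135.1] world [[0.6225, -0.1667], [0.5013, -0.1634]] deg -1.5
[242.7 191.2 208.4 168.9] world [[0.6513, -0.1344], [0.6489, -0.2224]] deg 88.5
[238.6 164.9 263.  141.8] world [[0.6079, -0.1811], [0.5341, -0.1787]] deg -1.8
[264.9 143.7 240.4 166.7] world [[0.536, -0.1724], [0.6092, -0.1752]] deg -2.2
[278.2 133.8 253.3 118.7] world [[0.4993, -0.1666], [0.4957, -0.2352]] deg 87.0
[216.6 168.5 240.7 184.2] world [[0.6391, -0.2101], [0.641, -0.1478]] deg 88.2
[227.4 134.7 203.3 121.6] world [[0.5611, -0.2503], [0.5625, -0.3155]] deg -88.8
[219.2 159.7 238.7 172.2] world [[0.6199, -0.2206], [0.6215, -0.1693]] deg 88.3
[223.1 134.4 205.4 149.3] world [[0.5654, -0.2581], [0.6158, -0.2606]] deg -2.9
```

View pics/z5.png

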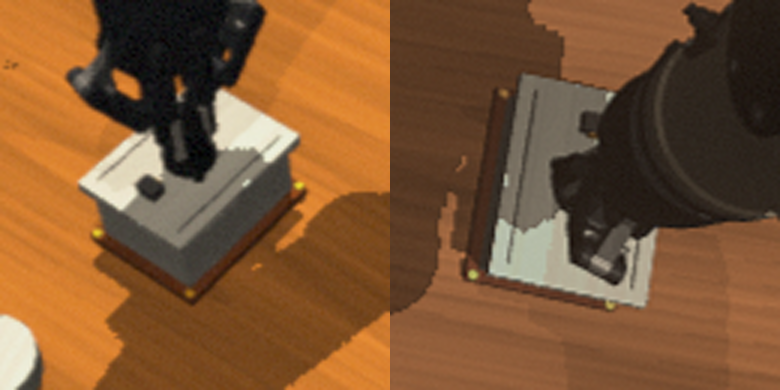

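The picture shows the outer lid flush on the tin (edges parallel, even overhang), with measured centre (0.560, −0.212) and yaw −1.8°. The lids are home, so I'll turn the knob clockwise by about 1.28 rad. The TCP sits 2 mm along the bar from the axis, so I'll add a small sideways offset per row to turn about the axis.

Careful with the scale: shifts go in shares of 50 mm and turns go in shares of 45 degrees. That gives: 0.0003 m is 0.006, 0.1 rad / 0.7854 = 0.1273.

Emit:
{"method": "nudge_tcp", "body": {"ticks": [[0, 0.006, 0, 0.1273, 0], [0, 0.006, 0, 0.1273, 0], [0, 0.006, 0, 0.1273, 0], [0, 0.006, 0, 0.1273, 0], [0, 0.006, 0, 0.1273, 0], [0, 0.006, 0, 0.1273, 0], [0, 0.006, 0, 0.1273, 0], [0, 0, 0, 0, 0]]}}

```text
t: 14.2
eef_pos: [0.5627, -0.2101, 0.0771]
tool_rot: [0.0, 0.961, 0.276, -0.0]
contact_force: [-4.1, 1.3, 9.0]
gripper_width: 0.152
grasp_force: 70.2
```

Emit:
{"method": "nudge_tcp", "body": {"ticks": [[0, 0.004, 0, 0.1019, 0], [0, 0.004, 0, 0.1019, 0], [0, 0.004, 0, 0.1019, 0], [0, 0.004, 0, 0.1019, 0], [0, 0.004, 0, 0.1019, 0], [0, 0.004, 0, 0.1019, 0], [0, 0.004, 0, 0.1019, 0], [0, 0, 0, 0.0255, 0], [0, 0, 0, 0, 0], [0, 0, 0, 0, 0], [0, 0, 0, 0, 0]]}}

```text
t: 15.3
eef_pos: [0.5631, -0.2114, 0.0771]
tool_rot: [0.0, 1.0, -0.009, -0.0]
contact_force: [-3.7, 1.3, 8.5]
gripper_width: 0.146
grasp_force: 70.2
```

Run:
```python
from edge import *
o=bot.get_obs();print(np.degrees(2*np.arctan2(o["tool_rot"][2],o["tool_rot"][1])),o["torque"],np.round(o["q"],2))
a=bot.read_camera("scene");lines(a,cam("scene"),.0625,(190,100,300,200))
```

```text
-0.9852344632543404 [ 0.27384444  0.92401751 -0.06178813] [ 0.37  0.54 -0.15  1.85  0.11  0.76 -1.43]
[240.  172.5 278.1 135.6] world [[0.6206, -0.1668], [0.5034, -0.1637]] deg -1.5
[198.7 146.  238.7 172.3] world [[0.6169, -0.2776], [0.6217, -0.1692]] deg 87.4
[242.4 191.1 208.4 168.9] world [[0.6514, -0.1351], [0.6489, -0.2224]] deg 88.3
[266.3 189.2 298.  176.6] world [[0.6224, -0.101], [0.5645, -0.0693]] deg -28.7
[283.3 154.5 262.6 177.8] world [[0.5371, -0.1251], [0.6056, -0.1232]] deg 1.6
[227.6 130.2 205.4 149.3] world [[0.5515, -0.2581], [0.6157, -0.2606]] deg -2.3
[216.6 168.6 240.7 184.2] world [[0.6393, -0.2101], [0.641, -0.1478]] deg 88.4
[220.3 118.8 207.2  99.5] world [[0.5359, -0.2919], [0.5091, -0.353]] deg 66.4
[266.3 116.3 249.5 132.1] world [[0.4745, -0.2171], [0.5296, -0.2176]] deg -0.6
```

Tool yaw is −1.0° against a lid yaw of −1.8°, so the catch is at about 1.285 rad, past its detent, and the lids haven't moved. Lift straight up, relieving the small side load first.

Converted, -0.003 m is -0.06, -0.002 m is -0.04.

Emit:
{"method": "nudge_tcp", "body": {"ticks": [[-0.01, 0, -0.02, 0, 0], [0, 0, 0, 0, 0], [0, 0, -0.02, 0, 0], [0, 0, -0.02, 0, 0], [0, 0, -0.04, 0, 0], [0, 0, -0.04, 0, 0], [0, 0, -0.06, 0, 0], [0, 0, -0.06, 0, 0], [0, 0, -0.06, 0, 0], [0, 0, -0.06, 0, 0], [0, 0, 0, 0, 0], [0, 0, 0, 0, 0]]}}

```text
t: 16.55
eef_pos: [0.5627, -0.2115, 0.0954]
tool_rot: [0.0, 1.0, -0.009, 0.0]
contact_force: [-0.2, 0.1, -1.9]
gripper_width: 0.148
grasp_force: 68.9
```

The load is −1.9 N, which is the outer lid alone (0.16 kg ≈ 1.6 N). Carry on up to about 80 mm and look.

Converted, -0.01 m is -0.2, -0.006 m is -0.12.

Emit:
{"method": "nudge_tcp", "body": {"ticks": [[0, 0, -0.1, 0, 0], [0, 0, -0.2, 0, 0], [0, 0, -0.2, 0, 0], [0, 0, -0.2, 0, 0], [0, 0, -0.2, 0, 0], [0, 0, -0.2, 0, 0], [0, 0, -0.12, 0, 0], [0, 0, -0.06, 0, 0], [0, 0, 0, 0, 0], [0, 0, 0, 0, 0], [0, 0, 0, 0, 0], [0, 0, 0, 0, 0], [0, 0, 0, 0, 0]]}}

```text
t: 17.85
eef_pos: [0.5626, -0.2114, 0.159]
tool_rot: [-0.0, 1.0, -0.009, -0.0]
contact_force: [-0.3, -0.6, -1.2]
gripper_width: 0.151
grasp_force: 68.9
```

Run:
```python
from h import *
a=bot.read_camera("scene");c=bot.read_camera("top")
cv2.imwrite("pics/z6.png",np.hstack([cv2.resize(a[40:240,130:330],(400,400)),cv2.resize(c[100:300,340:540],(400,400))]))
```

```text
(no output)
```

View pics/z6.png

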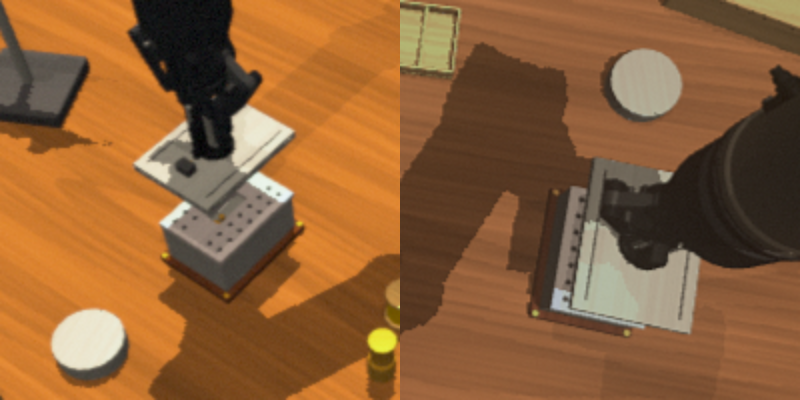

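The perforated inner lid sits flush on the tin, and the outer lid is held level about 82 mm above its closed height. The bystanders in view haven't moved, so I'm handing in.

```bash
python3 -c "
from station import bot
print(bot.hand_in())"
```

```text
the job is handed in; nothing more can be done
None
```

The job is handed in at about 18 s: the inner lid is seated on the tin, the knob is turned about 1.285 rad past its detent, and the gripper holds the outer lid about 82 mm above its closed height; hand-in returned no verdict.

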